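# Bring the glaze-spray air tank up to pressure by its stick gauge

## Task

Push the sprung gauge down on to the air tank's valve stem until it seats firmly, so that its rod comes out and shows the pressure, then let it up. Then pump the lever in full strokes and press the gauge down again, until pressing it leaves the rod standing with the barrel's mouth inside the rod's broad dark band (band partly out, not all of it). Finish with gauge and lever let up; do not push the rod itself, do not ram the gauge, and do not move the things around.

Things in the scene. Friction and masses are not known exactly. Their poses are not given: they have to be found in the camera images.
- rig: Fixed air-tank rig bolted on a grey plate 200x290 mm (x from -85 to +115 mm, y from -150 to +140 mm of the origin), turned by up to 0.4 rad. Origin: underside of the plate; z up, x away from the robot at yaw 0. On it: an aluminium tank (116 mm wide, 120 mm high) at x 0, y +30 mm with a brass valve stem on top and the gauge above the stem; a pump with a lever at y -115 mm.
- gauge_cap (a point): Centre of the top face of the gauge's flat round black rubber cap (56 mm wide, top 212 mm over the table at rest), straight above the valve stem. Push straight down here, for instance with shut fingers. Axes as rig.
- gauge (a joint): Travel of the gauge down its post, m; 0 = up. Sprung: about 2 N at first, 5 N further down. It meets the stem's rubber washer after 26 to 34 mm, differently each time and not to be seen: there resistance rises sharply, 6 N a mm. Only when firmly seated is the reading full; 10 to 25 N in all is firm enough, over 80 N is ramming. Springs back up when released.
- mouth (a point): Mouth of the gauge's level barrel (25 mm thick), 105 mm from the gauge's axis towards the rig's +y, 30 mm below the cap's top face; moves with the gauge. Axes as rig; the rod comes out of it along +y.
- rod_tip (a point): Point on the steel rod (10 mm thick, with a 4 mm end button) that lies in the mouth when the rod is fully in; its distance from mouth is the reading. The rod has thin dark rings 10, 20, 30 and 40 mm and a broad black band 44 to 56 mm back from this point.
- rod (a joint): Reading: how far the rod is out, m; 0 = fully in (start). Pressing the gauge to its seat drives it out to the tank's present pressure (12 to 30 mm at the start of the job); it stays there when the gauge comes up, and moves again only when the gauge is pressed at a higher pressure. Wanted: 44 to 56 mm, best 50. It cannot be taken back if over-pumped.
- tread (a point): Centre of the top face of the ribbed tread (52x60 mm) at the free end of the pump lever, about 130 mm over the table at rest; push down here with shut fingers. The lever's pivot lies 135 mm behind it (rig's +x), parallel to the rig's y, 105 mm over the table. The tread's top sinks about 40 mm in a full stroke.
- lever (a joint): Pump lever, rad: 0 = up, 0.30 = fully down on its stop. Sprung: 3 N at first, about 9 N near the bottom; rises by itself and must come up fully (under 0.05) between strokes. Each full stroke moves a hidden ratchet one tooth: pressure then stands at readings of 20, 30, 40, 50 or 60 mm. The first stroke goes from the odd start to the next of these, or one further if the next is within 2.5 mm.
- stamp: Bystander, to be left where it is: wooden texture stamp, square block 30x30x56 mm standing. Origin: centre of its underside.
- timer: Bystander, to be left where it is: round clockwork timer, 64 mm wide, 42 mm high. Origin: centre of its underside.
- clay_lump_1: Bystander, to be left where it is: torn lump of clay, 65x76x40 mm. Origin: centre of its underside.
- wood_rib: Bystander, to be left where it is: flat wooden rib, 49x97x9 mm. Origin: centre of its underside.

How it is judged (in metres and radians):
On the way, in this order (a step that is already met when the one before it is completed fails the run):
1. the gauge is pressed down to its seat and the rod has come out to a first reading (value of joint gauge above 0.024 m and value of joint rod above 0.009 m and value of joint lever below 0.05 rad), for 0.1 s.
2. the pump lever is pushed down in a full stroke (value of joint lever above 0.25 rad and value of joint gauge below 0.006 m).
3. the gauge is pressed down again and the barrel's mouth lies in the rod's broad band (value of joint gauge above 0.024 m and value of joint lever below 0.05 rad and value of joint rod between 0.044 and 0.056 m), for 0.1 s.
At the end, for the whole second after the job is handed in: the rod stands 44 to 56 mm out, so that the barrel's mouth lies within the broad dark band; the gauge is back up (within 6 mm) and the lever is back up (within 0.05 rad) (value of joint rod between 0.044 and 0.056 m and value of joint gauge below 0.006 m and value of joint lever below 0.05 rad); the robot touches nothing.
It fails at once if the rod itself is pushed or pulled by the robot (contact force between rod and the fingers above 1 N or contact force between rod and the arm above 1 N).
It fails at once if the gauge is rammed (over 80 N) (contact force between gauge and the fingers above 80 N or contact force between gauge and the arm above 80 N).
It fails at once if a thing standing around is moved by more than 30 mm (distance of any of stamp, timer, clay_lump_1, wood_rib from where it was at the start of the episode above 0.03 m).
It also fails if it takes over 58 s, if anything falls off the work surface, if the arm or the gripper's body presses on something with over 40 N, if the wrist force passes 120 N, or if a joint passes its speed limit or range.

## Robot

A 6-joint arm with a two-finger parallel gripper is mounted at the origin on the work surface; the furniture and walls round the work are solid. World frame = base frame: x ahead of the robot, y to its left, z up, the work surface at z = 0. Lengths are in mm, angles in rad, forces in N, time in s.
With the tool pointing down it reaches from about 275 to 1000 mm from the base axis. Payload 8.4 kg.
Tool frame: the origin (TCP) lies at the very end of the fingers, on their centre line; the grasp point (between the pads) lies 19 mm behind it; z points along the fingers, y is the direction in which the jaws open and shut (so a half turn about z gives the same grasp; the last joint's range is limited). The gripper opens to 85 mm and grips with 20 to 120 N. Pads are 22 mm wide; open, the fingers measure 114 mm over their backs; the gripper's body (76 mm by 85 mm) begins 54 mm behind the grasp point. The pads swing forward as they close: fully open they stand 13 mm farther back than shut.
Start: joints at [1.177, 0.353, 1.633, -0, 1.155, -0.002], TCP at [238.657, 577.643, 231.281] pointing down, gripper open.
Joint ranges: [-2.63, 2.63], [-0.92, 2.1], [0.06, 2.66], [-1.3, 4.44], [0, 2.69], [-3.02, 3.02]. Speed limits (rad/s): [2.22, 2.22, 2.79, 3.14, 3.14, 3.14].

## Interface

Orientations are given as [roll, pitch, yaw] about the fixed x, y, z axes, in that order (R = Rz(yaw) Ry(pitch) Rx(roll)).
In Python, from rig import readout, grab_frame, calibration, r gives the robot as it stands. The module is installed in compiled form; this text tells all that it offers.
- The arm moves only by the tool play_rows, never from a script. Its argument "rows" is a list of rows, each a list of 3 entries, a list of its own where there are three numbers: the closure in counts, from 0 (fully open) to 255 (shut), then the shift along the tool's x, y, z in cm, then the turn, a rotation vector about the tool's x, y, z in rad. In form: [[gripper, [dx, dy, dz], [rx, ry, rz]], ...]. A call has 1 to 12 rows; each row is the pose to reach, as a shift and turn from the pose commanded when the call began, along the tool's axes at that moment; what a row does not reach only later rows make up. A row lasts 1/12 s, in which the tool goes at most 41.7 mm and 7.16 degrees, less where a joint would pass 70% of its speed; a pose out of reach is approached as far as the arm can. A call with a gripper value outside its range is refused whole. The fingers move at their own pace and stop on an object; "squeeze" is the grip in N (left out, the last holds). Time passes only in rows, so rows that repeat a pose let the fingers close. It gives the time, the measured TCP pose, the force and the opening at its end, in the units of the state.
- readout.sense(): the state, without advancing time (a new reading comes with each control period).
- grab_frame(name): name is "side" or "top"; returns (picture, depth): 384x512x3 uint8, red, green, blue; 384x512 float32, mm along the optical axis (not along the pixel's ray), 0 where there is no reading.
- calibration(name): a dict with "vfov" (degrees; the focal length in pixels is half the picture's height over the tangent of half this angle, whatever the lens; pixels are square), "cx", "cy" (the principal point, pixels), "cam_to_world" (4x4, takes a point from camera to world coordinates). Camera axes: x right, y down, z forward; pixel columns grow to the right and rows downward; lengths in mm; the calibration is good to about 2 mm. A picture is of the moment at which its call begins. calibration takes no time and is no camera call.
- r.sign_off(): hands the job in, once; it reports no verdict.
The state is a dict: "clock": time; "qpos": joint angles; "qvel": joint speeds; "joint_efforts": joint torques, N m; "eef_pos": TCP position; "tcp_rot": TCP orientation; "contact_force": force on the tool from outside, world axes, zero at the start; "wrist_torque": the same for the moment, N m; "opening": opening from 0.0 (shut) to 1.0 (fully open).
Only numpy, scipy, OpenCV 4.12 (cv2) and the standard library are available. Lean on these libraries where they do the work, as an engineer would, in place of code of your own. Each camera call takes 0.05 s, during which the arm holds its last target.

## Working session

There is one attempt and no reset: what is moved stays moved. The work goes in short steps, Python scripts to look and compute and a tool call to move; the robot and the scene stay as the last step left them, time stands still between calls to the robot, and variables do not carry over. Pictures are saved under pics/ and viewed, and the job is handed in when it is done.

Besides the shell and the picture viewer there is one more tool, called after ">>>" by a JSON object that holds its "name" and its "arguments". play_rows: Moves the arm, as the interface text tells. Its arguments: {"type":"object","properties":{"rows":{"type":"array"},"squeeze":{"type":"number"}},"required":["rows"]}

```bash
mkdir -p pics; cat > h.py <<'E'
import numpy as np,cv2
from rig import readout,grab_frame,calibration,r
def shot(n,tag):
    p,d=grab_frame(n); cv2.imwrite(f'pics/{tag}.png',p[:,:,::-1]); np.savez(f'pics/{tag}.npz',p=p,d=d); return p,d
def pts(n,d):
    c=calibration(n); f=192/np.tan(np.radians(c['vfov']/2))
    v,u=np.mgrid[:384,:512]; P=np.stack([(u-c['cx'])/f*d,(v-c['cy'])/f*d,d,np.ones_like(d)],-1)
    return (P@np.array(c['cam_to_world']).T)[...,:3]
E
python3 - <<'E'
from h import *
print(readout.sense())
for n in('side','top'):
    shot(n,n+'0'); c=calibration(n); print(c)
E
```

```text
{'clock': 0.0, 'qpos': array([ 1.17659754e+00,  3.53652529e-01,  1.63413827e+00, -1.28913164e-05,
        1.15520761e+00, -2.38386978e-03]), 'qvel': array([ 6.04444862e-04, -8.30065011e-04, -3.90928004e-04, -5.47617435e-04,
       -4.59912010e-05, -3.25628608e-04]), 'joint_efforts': array([-3.91617621e-03, -6.05250835e+01, -3.42054391e+01, -2.89136506e-04,
        9.45301610e-03, -1.95137687e-06]), 'eef_pos': array([238.47598374, 577.19364032, 230.55717905]), 'tcp_rot': array([-3.14018688e+00,  8.43549940e-06,  2.74978295e+00]), 'contact_force': array([0.15525311, 0.29796081, 0.20565577]), 'wrist_torque': array([-0.05543253,  0.00397438, -0.00054536]), 'opening': 0.9972223597458325}
{'vfov': 57.69585848089453, 'cx': 257.7301026560373, 'cy': 197.83098464893732, 'cam_to_world': array([[ 8.72629700e-01, -2.12737489e-01,  4.39613656e-01,
         1.71629693e+02],
       [-4.87880525e-01, -3.38924522e-01,  8.04426977e-01,
        -6.94119091e+02],
       [-2.21359270e-02, -9.16445813e-01, -3.99546082e-01,
         5.08570461e+02],
       [ 0.00000000e+00,  0.00000000e+00,  0.00000000e+00,
         1.00000000e+00]])}
{'vfov': 56.10332866147509, 'cx': 251.9006748132099, 'cy': 191.0052957295052, 'cam_to_world': array([[ 2.42384235e-02, -9.83120574e-01,  1.81346175e-01,
         4.04870423e+02],
       [-9.99702344e-01, -2.43404618e-02,  1.66311738e-03,
        -3.54169316e+01],
       [ 2.77900474e-03, -1.81332508e-01, -9.83417917e-01,
         1.01188039e+03],
       [ 0.00000000e+00,  0.00000000e+00,  0.00000000e+00,
         1.00000000e+00]])}
```

View pics/side0.png

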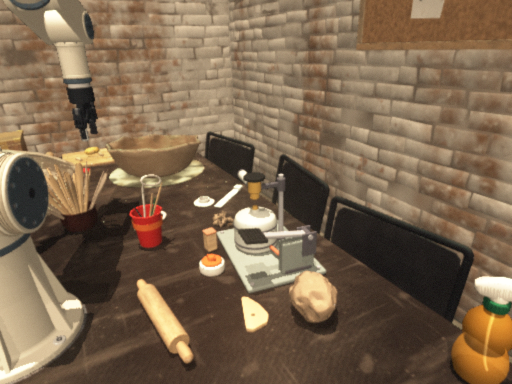

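View pics/top0.png

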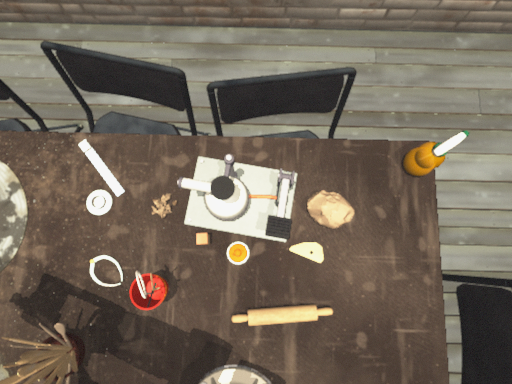

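The side view shows the rig at about (265,235). In the top view the black cap is at (222,188), the barrel runs left to about (183,183), and the tread is at (279,227). Next I'll measure these with depth.

```bash
python3 - <<'E'
from h import *
z=np.load('pics/top0.npz');p,d=z['p'],z['d'];P=pts('top',d)
v,u=np.mgrid[:384,:512]
def rep(n,m):
    q=P[m]; print(n,m.sum(),q.mean(0).round(1),np.median(q,0).round(1),'min',q.min(0).round(),'max',q.max(0).round())
cap=(abs(P[...,2]-212)<8)&(abs(u-222)<20)&(abs(v-188)<20)&(p.max(-1)<80); rep('cap',cap)
tr=(abs(P[...,2]-130)<14)&(abs(u-279)<18)&(abs(v-227)<16)&(p.max(-1)<70); rep('tread',tr)
print(cv2.minAreaRect(P[tr][:,:2].astype(np.float32)))
pl=(abs(P[...,2]-8)<12)&(u>180)&(u<305)&(v>150)&(v<245)&(p.min(-1)>110); rep('plate',pl)
print(cv2.minAreaRect(P[pl][:,:2].astype(np.float32)))
ba=(abs(P[...,2]-185)<20)&(u>165)&(u<212)&(v>170)&(v<200); rep('barrel',ba); print(cv2.minAreaRect(P[ba][:,:2].astype(np.float32)))
hi=(P[...,2]>215)&(u>180)&(u<305)&(v>140)&(v<245);rep('high',hi)
c=p[140:250,160:340];cv2.imwrite('pics/c1.png',cv2.resize(c[:,:,::-1],None,fx=4,fy=4,interpolation=2))
s=np.load('pics/side0.npz')['p'][160:300,190:350];cv2.imwrite('pics/c2.png',cv2.resize(s[:,:,::-1],None,fx=4,fy=4,interpolation=2))
E
```

```text
cap 71 [559.9  30.7 210.4] [562.4  30.7 210.3] min [535.   9. 207.] max [583.  59. 213.]
tread 111 [ 482.8 -101.5  131.6] [484.3 -99.9 131.5] min [ 457. -127.  126.] max [499. -75. 138.]
((477.59722900390625, -102.02975463867188), (51.58834457397461, 41.512596130371094), 84.54000854492188)
plate 4243 [567.3   2.   12.2] [559.3 -18.8  12.5] min [ 440. -182.   -4.] max [700. 160.  20.]
((570.8633422851562, -10.23101806640625), (260.9302062988281, 337.274169921875), 1.496264100074768)
barrel 350 [567.5 102.3 190. ] [567.  102.7 190.9] min [552.  63. 177.] max [587. 142. 198.]
((569.6937866210938, 102.00300598144531), (81.33087158203125, 26.713329315185547), 82.72179412841797)
high 42 [ 404.9  -35.4 1011.9] [ 404.9  -35.4 1011.9] min [ 405.  -35. 1012.] max [ 405.  -35. 1012.]
```

```bash
echo
```

```text
(no output)
```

View pics/c1.png

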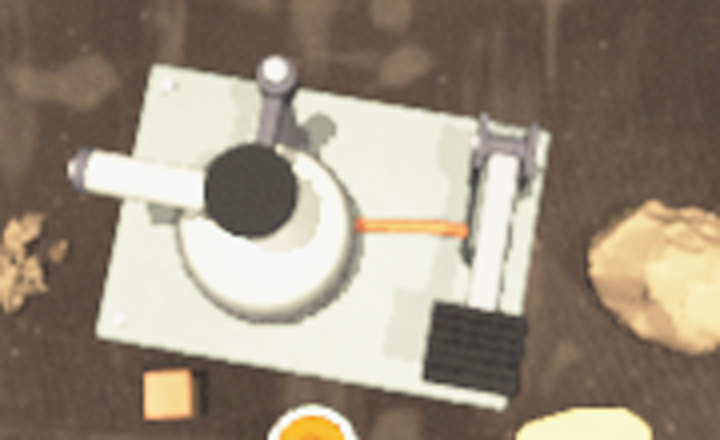

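View pics/c2.png

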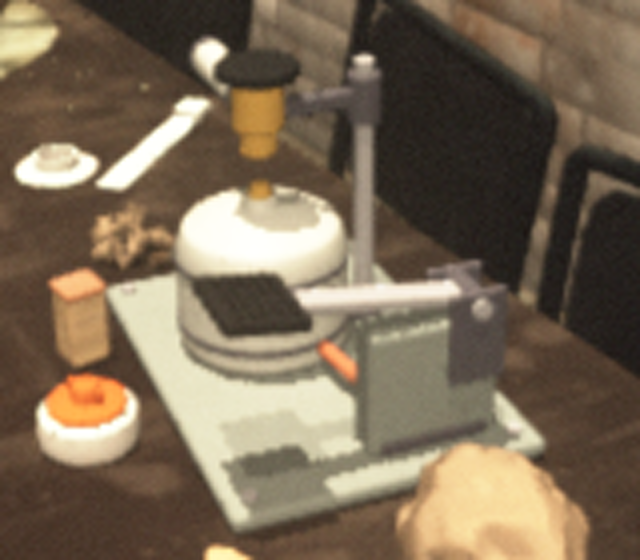

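The crops show the cap centre at crop px (251,190), which is image (222.7,187.5). The tread centre is at crop (474,348), image (278.5,227). The lever is up and the rod is in. I'll cast rays from these.

```bash
cat >> h.py <<'E'
def ray(n,u,v,z):
    c=calibration(n); f=192/np.tan(np.radians(c['vfov']/2)); M=np.array(c['cam_to_world'])
    w=M[:3,:3]@np.array([(u-c['cx'])/f,(v-c['cy'])/f,1]); o=M[:3,3]
    return (o+w*(z-o[2])/w[2]).round(1)
def go(x,y,z):
    from scipy.spatial.transform import Rotation as R
    s=readout.sense(); Rm=R.from_euler('xyz',s['tcp_rot']).as_matrix()
    print('shift cm',(Rm.T@(np.array([x,y,z])-s['eef_pos'])/10).round(2),'from',s['eef_pos'].round(1))
E
python3 - <<'E'
from h import *
print('cap',ray('top',222.3,187.2,212),'side',ray('side',190+258/4,160+70/4,212))
print('tread',ray('top',278.3,226.8,130),'side',ray('side',190+252/4,160+303/4,130))
print('mouth',ray('top',160+85/4,140+170/4,195))
print('post top',ray('top',160+277/4,140+72/4,212), ray('top',160+277/4,140+72/4,250),'side',ray('side',190+365/4,160+60/4,212),ray('side',190+365/4,160+60/4,250))
print('plate corners',[ray('top',160+a/4,140+b/4,8) for a,b in((153,65),(550,132),(505,410),(97,337))])
go(562,31,270)
E
```

```text
cap [559.5  33.1 212. ] side [552.3  16.4 212. ]
tread [ 480.1 -100.6  130. ] side [ 478.6 -106.7  130. ]
mouth [571.5 129.9 195. ]
post top [628.1  19.8 212. ] [617.5  17.2 250. ] side [617.3  -3.8 212. ] [560.2 -92.3 250. ]
plate corners [array([688. , 123.4,   8. ]), array([ 645.6, -162.8,    8. ]), array([ 447.8, -132. ,    8. ]), array([491.2, 152.3,   8. ])]
shift cm [-50.76 -38.14  -3.89] from [238.5 577.3 230.6]
```

>>> {"name": "play_rows", "arguments": {"rows": [[255,[0,0,-4],[0,0,0]],[255,[0,0,-7],[0,0,0]],[255,[-50.8,-38.1,-7],[0,0,0]],[255,[-50.8,-38.1,-7],[0,0,0]],[255,[-50.8,-38.1,-7],[0,0,0]],[255,[-50.8,-38.1,-7],[0,0,0]],[255,[-50.8,-38.1,-7],[0,0,0]],[255,[-50.8,-38.1,-7],[0,0,0]],[255,[-50.8,-38.1,-7],[0,0,0]],[255,[-50.8,-38.1,-7],[0,0,0]],[255,[-50.8,-38.1,-7],[0,0,0]],[255,[-50.8,-38.1,-7],[0,0,0]]]}}

```text
clock: 1.1
eef_pos: [451.7, 217.3, 301.2]
tcp_rot: [-3.142, -0.0, 2.75]
contact_force: [0.7, 0.4, -0.3]
opening: 0.001
```

```bash
python3 -c "
from h import *
go(559.5,32.5,270)"
```

```text
shift cm [-17.02 -12.97   3.12] from [451.7 217.3 301.2]
```

>>> {"name": "play_rows", "arguments": {"rows": [[255,[-17,-13,0],[0,0,0]],[255,[-17,-13,0],[0,0,0]],[255,[-17,-13,0],[0,0,0]],[255,[-17,-13,0],[0,0,0]],[255,[-17,-13,0],[0,0,0]],[255,[-17,-13,3],[0,0,0]],[255,[-17,-13,5],[0,0,0]],[255,[-17,-13,5],[0,0,0]],[255,[-17,-13,5],[0,0,0]],[255,[-17,-13,5],[0,0,0]]]}}

```text
clock: 1.93
eef_pos: [559.1, 34.7, 252.3]
tcp_rot: [3.141, 0.001, 2.75]
contact_force: [-0.6, 0.0, 0.8]
opening: -0.001
```

```bash
python3 -c "
from h import *
go(559.5,32.5,212); print(readout.sense()['contact_force'])
shot('top','top1');shot('side','side1')
for n in('top','side'):
    p=cv2.imread(f'pics/{n}1.png'); q=p[130:260,150:350] ; cv2.imwrite(f'pics/{n}1c.png',cv2.resize(q,None,fx=4,fy=4,interpolation=2))
"
```

```text
shift cm [-0.12 -0.19  4.03] from [559.1  34.7 252.3]
[-0.58626541  0.00077754  0.77058054]
```

View pics/top1c.png

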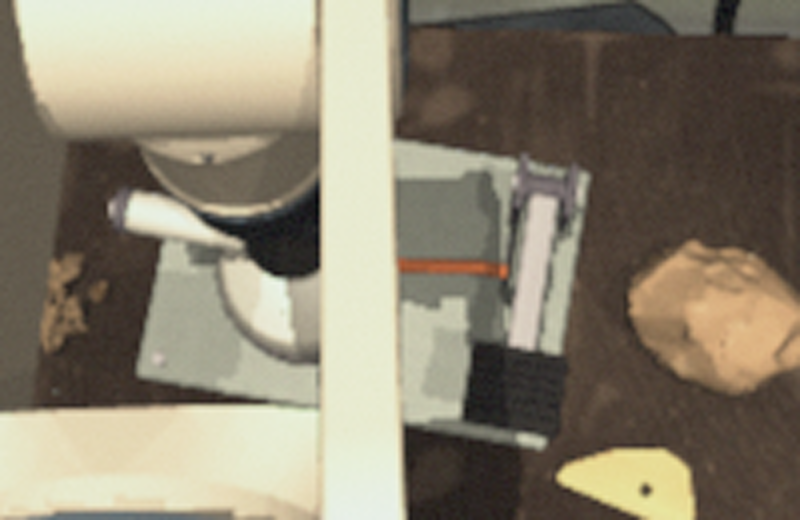

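View pics/side1c.png

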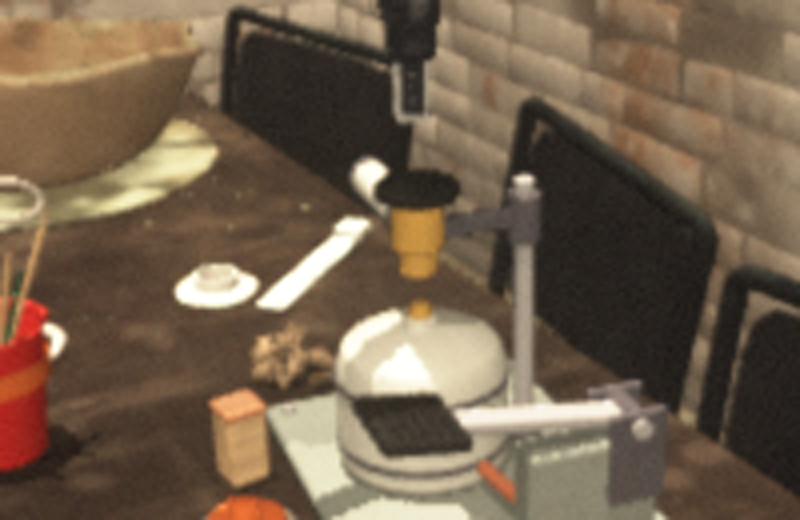

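The fingers are centred over the cap at crop (412,120). Pressing in steps.

>>> {"name": "play_rows", "arguments": {"rows": [[255,[-0.1,-0.2,2.0],[0,0,0]],[255,[-0.1,-0.2,3.5],[0,0,0]],[255,[-0.1,-0.2,4.5],[0,0,0]],[255,[-0.1,-0.2,5.5],[0,0,0]],[255,[-0.1,-0.2,6.2],[0,0,0]],[255,[-0.1,-0.2,6.7],[0,0,0]],[255,[-0.1,-0.2,6.7],[0,0,0]],[255,[-0.1,-0.2,6.7],[0,0,0]]]}}

```text
clock: 2.7
eef_pos: [559.2, 32.4, 184.7]
tcp_rot: [3.141, 0.0, 2.75]
contact_force: [-2.0, 2.2, 3.7]
opening: 0.0
```

Force is 3.7 N at about 27 mm, which is still spring only. I'll continue in small steps.

>>> {"name": "play_rows", "arguments": {"rows": [[255,[0,0,0.15],[0,0,0]],[255,[0,0,0.2],[0,0,0]],[255,[0,0,0.2],[0,0,0]]]}}

```text
clock: 2.95
eef_pos: [559.3, 32.4, 183.4]
tcp_rot: [3.141, 0.001, 2.75]
contact_force: [-3.8, 1.6, 10.1]
opening: -0.0
```

>>> {"name": "play_rows", "arguments": {"rows": [[255,[0,0,0.1],[0,0,0]],[255,[0,0,0.15],[0,0,0]],[255,[0,0,0.15],[0,0,0]],[255,[0,0,0.15],[0,0,0]]]}}

```text
clock: 3.28
eef_pos: [559.3, 32.4, 182.5]
tcp_rot: [3.141, 0.001, 2.75]
contact_force: [-6.0, 1.4, 15.8]
opening: 0.002
```

```bash
cat > look.py <<'E'
from h import *
import sys
t=sys.argv[1]
for n in('top','side'):
    p,_=shot(n,n+t)
    q=p[150:220,150:250,::-1] if n=='top' else p[150:230,210:310,::-1]
    cv2.imwrite(f'pics/{n}{t}c.png',cv2.resize(q,None,fx=7,fy=7,interpolation=2))
print(readout.sense()['contact_force'],readout.sense()['eef_pos'])
E
python3 look.py 2
```

```text
[-6.20730633  1.98085219 14.92191081] [559.29277003  32.4292668  182.48982577]
```

View pics/top2c.png

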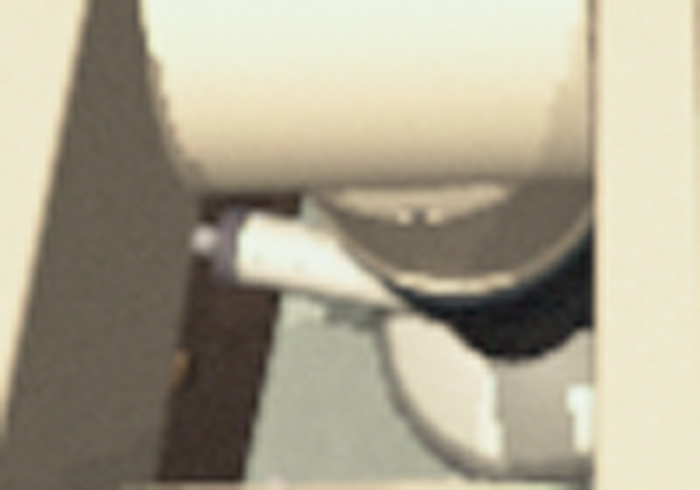

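View pics/side2c.png

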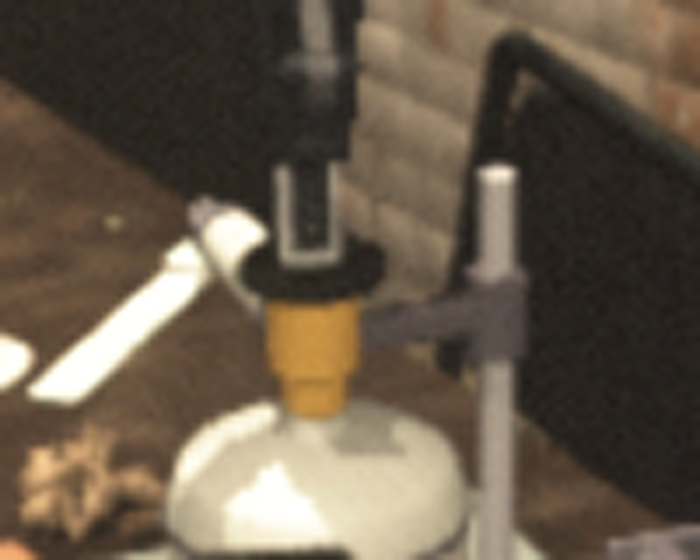

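The washer is reached at about 28.5 mm. The rod tip in the top crop, near (200,240), may be cut off by the arm's edge. I'll press a little harder, then raise and look.

>>> {"name": "play_rows", "arguments": {"rows": [[255,[0,0,0.1],[0,0,0]],[255,[0,0,0.15],[0,0,0]],[255,[0,0,0.15],[0,0,0]],[255,[0,0,0.15],[0,0,0]],[255,[0,0,0.15],[0,0,0]],[255,[0,0,0.15],[0,0,0]]]}}

```text
clock: 3.88
eef_pos: [559.3, 32.4, 181.6]
tcp_rot: [3.14, 0.001, 2.75]
contact_force: [-7.5, 1.1, 20.4]
opening: -0.004
```

```bash
python3 look.py 3
```

```text
[-8.13401895  1.77254314 21.14847453] [559.33115124  32.42844865 181.57823228]
```

View pics/top3c.png

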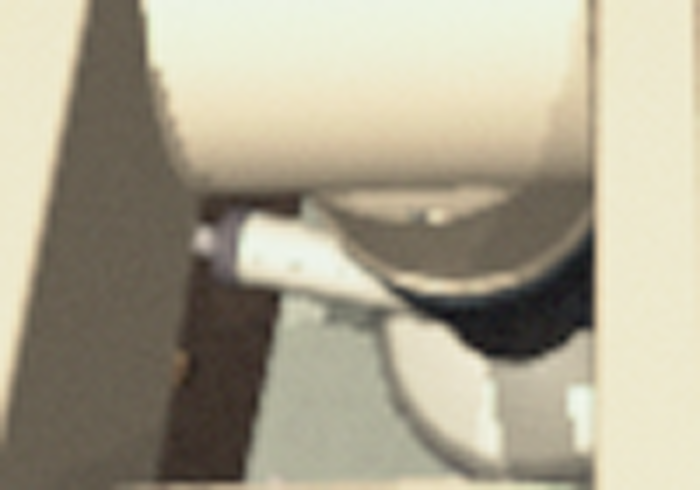

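View pics/side3c.png

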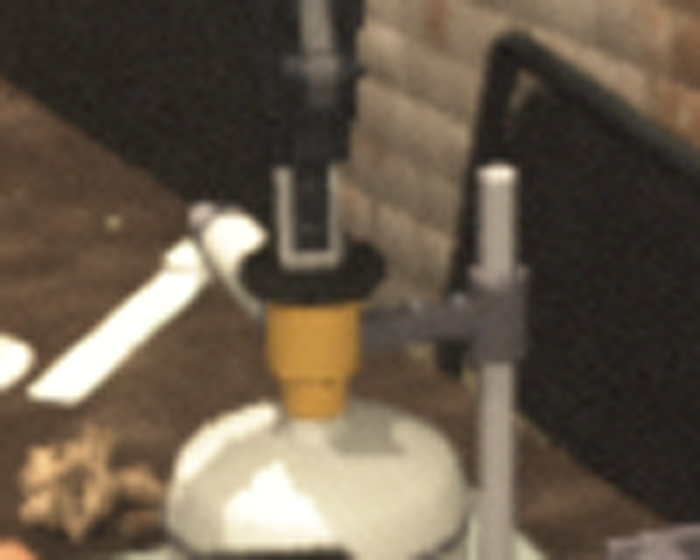

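Total force is about 22 N, so it is seated. I'll lift and move over to the tread, which clears the view, and check the rod before any stroke.

```bash
python3 -c "
from h import *
go(479.5,-102,200)"
```

```text
shift cm [  2.25 -15.47  -1.86] from [559.3  32.4 181.6]
```

>>> {"name": "play_rows", "arguments": {"rows": [[255,[0,0,-1.5],[0,0,0]],[255,[0,0,-3],[0,0,0]],[255,[0,0,-5],[0,0,0]],[255,[0,0,-7],[0,0,0]],[255,[1,-6,-7],[0,0,0]],[255,[2.3,-15.5,-7],[0,0,0]],[255,[2.3,-15.5,-7],[0,0,0]],[255,[2.3,-15.5,-4],[0,0,0]],[255,[2.3,-15.5,-2],[0,0,0]],[255,[2.3,-15.5,-2],[0,0,0]],[255,[2.3,-15.5,-2],[0,0,0]]]}}

```text
clock: 4.9
eef_pos: [478.1, -102.5, 199.1]
tcp_rot: [-3.141, -0.001, 2.749]
contact_force: [0.9, 0.5, 0.3]
opening: 0.003
```

```bash
python3 look.py 4; python3 -c "
from h import *
go(479.5,-102,131)"
```

```text
[-0.34536855 -0.56419491 -0.0974802 ] [ 479.77427607 -102.10911694  200.46035619]
shift cm [ 0.04 -0.    6.95] from [ 479.8 -102.1  200.5]
```

View pics/top4c.png

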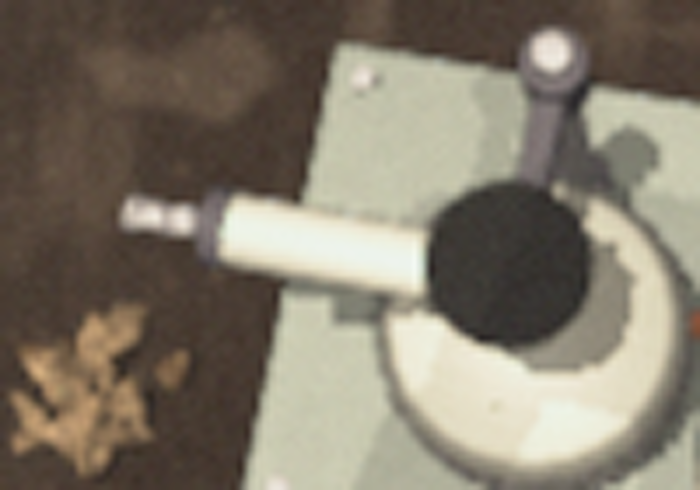

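View pics/side4.png

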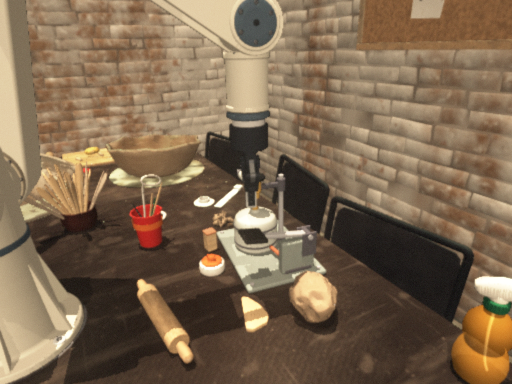

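The rod is now out. In the top crop the mouth edge is at 198, a ring at about 160 and the tip end at 120, so the reading is about 22 mm. A stroke should take that to 30, so I expect three strokes to reach 50. First stroke, slowly towards the stop.

>>> {"name": "play_rows", "arguments": {"rows": [[255,[0,0,3],[0,0,0]],[255,[0,0,6],[0,0,0]],[255,[0,0,7],[0,0,0]],[255,[0,0,8],[0,0,0]],[255,[0,0,9],[0,0,0]],[255,[0,0,10],[0,0,0]],[255,[0,0,10.6],[0,0,0]],[255,[0,0,10.9],[0,0,0]],[255,[0,0,10.9],[0,0,0]],[255,[0,0,10.9],[0,0,0]]]}}

```text
clock: 5.83
eef_pos: [479.4, -102.0, 92.2]
tcp_rot: [3.141, 0.001, 2.75]
contact_force: [-6.1, 3.6, 14.4]
opening: 0.001
```

>>> {"name": "play_rows", "arguments": {"rows": [[255,[0,0,0.1],[0,0,0]],[255,[0,0,0.2],[0,0,0]],[255,[0,0,0.2],[0,0,0]],[255,[0,0,0.2],[0,0,0]]]}}

```text
clock: 6.17
eef_pos: [479.5, -102.0, 91.3]
tcp_rot: [3.141, 0.001, 2.75]
contact_force: [-10.5, 4.6, 30.6]
opening: -0.004
```

On the stop. Force doubled over 1 mm, so that was a full stroke. Raise fully, then second stroke.

>>> {"name": "play_rows", "arguments": {"rows": [[255,[0,0,-2],[0,0,0]],[255,[0,0,-4.5],[0,0,0]],[255,[0,0,-6],[0,0,0]],[255,[0,0,-6],[0,0,0]],[255,[0,0,-6],[0,0,0]],[255,[0,0,-6],[0,0,0]]]}}

```text
clock: 6.67
eef_pos: [478.7, -102.3, 148.4]
tcp_rot: [3.142, 0.0, 2.75]
contact_force: [-0.5, -0.1, -0.0]
opening: 0.001
```

>>> {"name": "play_rows", "arguments": {"rows": [[255,[0,0,2],[0,0,0]],[255,[0,0,3],[0,0,0]],[255,[0,0,4],[0,0,0]],[255,[0,0,5],[0,0,0]],[255,[0,0,5.6],[0,0,0]],[255,[0,0,5.9],[0,0,0]],[255,[0,0,6],[0,0,0]],[255,[0,0,6],[0,0,0]],[255,[0,0,6],[0,0,0]]]}}

```text
clock: 7.42
eef_pos: [479.1, -102.5, 90.5]
tcp_rot: [3.141, 0.001, 2.75]
contact_force: [-11.4, 2.6, 46.2]
opening: 0.0
```

Second stroke is full. Now back over the cap for an intermediate press.

>>> {"name": "play_rows", "arguments": {"rows": [[255,[0,0,-2],[0,0,0]],[255,[0,0,-5],[0,0,0]],[255,[0,0,-9],[0,0,0]],[255,[0,0,-13],[0,0,0]],[255,[0,0,-16],[0,0,0]],[255,[-1,6,-16],[0,0,0]],[255,[-2.3,15.5,-16],[0,0,0]],[255,[-2.3,15.5,-16],[0,0,0]],[255,[-2.3,15.5,-16],[0,0,0]],[255,[-2.3,15.5,-16],[0,0,0]],[255,[-2.3,15.5,-16],[0,0,0]],[255,[-2.3,15.5,-16],[0,0,0]]]}}

```text
clock: 8.42
eef_pos: [557.9, 31.8, 246.9]
tcp_rot: [-3.14, -0.003, 2.751]
contact_force: [-0.1, 0.3, 0.2]
opening: 0.0
```

```bash
python3 -c "
from h import *
go(559.5,32.5,186)"
```

```text
shift cm [-0.14  0.13  6.09] from [557.9  31.8 246.9]
```

>>> {"name": "play_rows", "arguments": {"rows": [[255,[-0.1,0.1,2.5],[0,0,0]],[255,[-0.1,0.1,4],[0,0,0]],[255,[-0.1,0.1,5],[0,0,0]],[255,[-0.1,0.1,5.7],[0,0,0]],[255,[-0.1,0.1,6.2],[0,0,0]],[255,[-0.1,0.1,6.2],[0,0,0]],[255,[-0.1,0.1,6.2],[0,0,0]]]}}

```text
clock: 9.0
eef_pos: [559.9, 31.9, 186.6]
tcp_rot: [-3.141, -0.0, 2.749]
contact_force: [-1.6, -2.0, 2.7]
opening: 0.005
```

>>> {"name": "play_rows", "arguments": {"rows": [[255,[0,0,0.2],[0,0,0]],[255,[0,0,0.2],[0,0,0]],[255,[0,0,0.2],[0,0,0]]]}}

```text
clock: 9.25
eef_pos: [560.4, 32.3, 184.8]
tcp_rot: [-3.141, 0.001, 2.75]
contact_force: [-1.5, -2.9, 4.6]
opening: 0.001
```

>>> {"name": "play_rows", "arguments": {"rows": [[255,[0,0,0.2],[0,0,0]],[255,[0,0,0.2],[0,0,0]],[255,[0,0,0.2],[0,0,0]]]}}

```text
clock: 9.5
eef_pos: [560.5, 32.3, 183.4]
tcp_rot: [3.142, 0.001, 2.75]
contact_force: [-3.7, -3.4, 10.9]
opening: -0.003
```

>>> {"name": "play_rows", "arguments": {"rows": [[255,[0,0,0.15],[0,0,0]],[255,[0,0,0.15],[0,0,0]],[255,[0,0,0.15],[0,0,0]]]}}

```text
clock: 9.75
eef_pos: [560.5, 32.3, 182.4]
tcp_rot: [3.142, 0.001, 2.75]
contact_force: [-5.4, -4.0, 16.0]
opening: 0.0
```

>>> {"name": "play_rows", "arguments": {"rows": [[255,[0,0,0.15],[0,0,0]],[255,[0,0,0.15],[0,0,0]],[255,[0,0,0.15],[0,0,0]],[255,[0,0,0.15],[0,0,0]]]}}

```text
clock: 10.08
eef_pos: [560.6, 32.3, 181.5]
tcp_rot: [3.141, 0.001, 2.75]
contact_force: [-7.3, -3.0, 21.9]
opening: 0.004
```

>>> {"name": "play_rows", "arguments": {"rows": [[255,[0,0,-1.5],[0,0,0]],[255,[0,0,-3],[0,0,0]],[255,[0,0,-5],[0,0,0]],[255,[0,0,-7],[0,0,0]],[255,[1,-6,-7],[0,0,0]],[255,[2.4,-15.4,-7],[0,0,0]],[255,[2.4,-15.4,-7],[0,0,0]],[255,[2.4,-15.4,-4],[0,0,0]],[255,[2.4,-15.4,-2],[0,0,0]],[255,[2.4,-15.4,-2],[0,0,0]],[255,[2.4,-15.4,-2],[0,0,0]]]}}

```text
clock: 11.0
eef_pos: [478.9, -100.5, 199.0]
tcp_rot: [3.141, -0.001, 2.749]
contact_force: [0.1, 0.7, 0.8]
opening: -0.002
```

```bash
python3 look.py 5; python3 -c "
from h import *
go(479.5,-102,131)"
```

```text
[-0.17652242  1.37318613  0.03554948] [ 480.55963164 -100.14018327  200.45639202]
shift cm [ 0.04 -0.22  6.95] from [ 480.6 -100.1  200.5]
```

View pics/top5c.png

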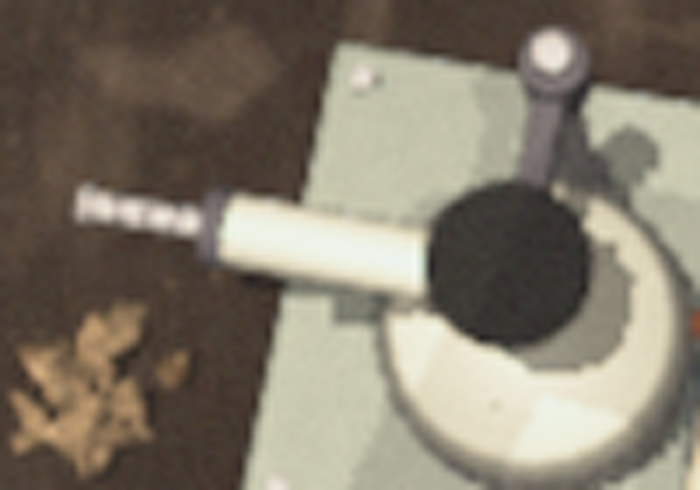

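The tip end is now at crop x 75, with three rings showing. I'll convert this to mm.

```bash
python3 -c "
from h import *
f=lambda x,y:ray('top',150+x/7,150+y/7,182)
m=f(199,226)
for n,p in dict(tip4=(120,213),tip5=(75,203),cap=(508,263)).items(): print(n,np.linalg.norm(f(*p)-m))
a=np.load('pics/top5.npz')['p'].astype(int).sum(-1)
b=np.load('pics/top4.npz')['p'].astype(int).sum(-1)
for r in (178,179,180,181,182): print(a[r,158:182], b[r,164:182])
"
```

```text
tip4 27.068062361388197
tip5 42.64563283620025
cap 104.68834701149883
[238 219 292 553 584 586 612 567 443 440 461 439 395 344 304 248 191 188
 194 202 200 282 322 308] [232 234 226 244 418 413 384 340 300 243 181 191 200 198 189 275 317 319]
[227 226 319 561 602 627 655 662 573 598 645 625 547 493 503 474 427 323
 392 370 287 314 344 326] [236 226 225 332 568 507 517 554 511 403 392 434 460 354 271 337 337 329]
[224 216 331 516 506 536 605 635 556 601 652 650 548 576 653 652 607 520
 566 566 446 368 359 386] [233 217 212 404 570 578 621 661 659 521 555 628 619 487 380 361 361 376]
[209 198 263 390 361 371 422 452 387 455 556 589 500 572 651 660 603 606
 647 666 539 383 373 386] [226 222 224 400 524 584 618 638 652 549 588 662 660 537 399 386 369 392]
[218 201 211 220 232 217 207 236 231 279 369 409 377 423 488 513 480 561
 623 636 501 380 377 485] [225 226 212 312 402 422 428 452 485 465 522 605 628 503 375 374 386 488]
```

The tip end is 42.6 mm out; less the 4 mm button that is about 39, and three rings show, so the reading is the 40 tooth. One more stroke should give 50.

>>> {"name": "play_rows", "arguments": {"rows": [[255,[0,-0.2,3],[0,0,0]],[255,[0,-0.2,6],[0,0,0]],[255,[0,-0.2,7],[0,0,0]],[255,[0,-0.2,8],[0,0,0]],[255,[0,-0.2,9],[0,0,0]],[255,[0,-0.2,10],[0,0,0]],[255,[0,-0.2,10.6],[0,0,0]],[255,[0,-0.2,11.0],[0,0,0]],[255,[0,-0.2,11.1],[0,0,0]],[255,[0,-0.2,11.1],[0,0,0]],[255,[0,-0.2,11.1],[0,0,0]]]}}

```text
clock: 12.02
eef_pos: [479.4, -101.9, 91.3]
tcp_rot: [3.141, 0.0, 2.751]
contact_force: [-11.3, 3.5, 30.1]
opening: -0.001
```

>>> {"name": "play_rows", "arguments": {"rows": [[255,[0,0,-2],[0,0,0]],[255,[0,0,-5],[0,0,0]],[255,[0,0,-9],[0,0,0]],[255,[0,0,-13],[0,0,0]],[255,[0,0,-16],[0,0,0]],[255,[-1,6,-16],[0,0,0]],[255,[-2.3,15.5,-16],[0,0,0]],[255,[-2.3,15.5,-16],[0,0,0]],[255,[-2.3,15.5,-16],[0,0,0]],[255,[-2.3,15.5,-16],[0,0,0]],[255,[-2.3,15.5,-16],[0,0,0]],[255,[-2.3,15.5,-16],[0,0,0]]]}}

```text
clock: 13.02
eef_pos: [558.9, 32.3, 249.0]
tcp_rot: [-3.141, 0.0, 2.751]
contact_force: [0.2, 0.2, -0.0]
opening: 0.001
```

```bash
python3 -c "
from h import *
go(559.5,32.5,185)"
```

```text
shift cm [-0.05  0.04  6.4 ] from [558.9  32.3 249. ]
```

>>> {"name": "play_rows", "arguments": {"rows": [[255,[0,0,2.5],[0,0,0]],[255,[0,0,4],[0,0,0]],[255,[0,0,5],[0,0,0]],[255,[0,0,5.8],[0,0,0]],[255,[0,0,6.4],[0,0,0]],[255,[0,0,6.4],[0,0,0]],[255,[0,0,6.4],[0,0,0]]]}}

```text
clock: 13.6
eef_pos: [558.5, 31.2, 184.6]
tcp_rot: [-3.141, -0.0, 2.749]
contact_force: [-1.9, -2.3, 3.3]
opening: -0.001
```

>>> {"name": "play_rows", "arguments": {"rows": [[255,[0,0,0.2],[0,0,0]],[255,[0,0,0.2],[0,0,0]],[255,[0,0,0.2],[0,0,0]]]}}

```text
clock: 13.85
eef_pos: [558.8, 31.3, 183.4]
tcp_rot: [-3.141, 0.0, 2.75]
contact_force: [-3.8, -2.9, 9.4]
opening: 0.002
```

>>> {"name": "play_rows", "arguments": {"rows": [[255,[0,0,0.15],[0,0,0]],[255,[0,0,0.15],[0,0,0]],[255,[0,0,0.15],[0,0,0]]]}}

```text
clock: 14.1
eef_pos: [558.8, 31.3, 182.4]
tcp_rot: [-3.141, 0.001, 2.75]
contact_force: [-6.2, -3.3, 14.8]
opening: -0.0
```

>>> {"name": "play_rows", "arguments": {"rows": [[255,[0,0,0.2],[0,0,0]],[255,[0,0,0.2],[0,0,0]],[255,[0,0,0.2],[0,0,0]],[255,[0,0,0.2],[0,0,0]]]}}

```text
clock: 14.43
eef_pos: [558.9, 31.3, 181.2]
tcp_rot: [-3.141, 0.001, 2.749]
contact_force: [-9.3, -3.4, 22.4]
opening: 0.002
```

>>> {"name": "play_rows", "arguments": {"rows": [[255,[0,0,-1.5],[0,0,0]],[255,[0,0,-3],[0,0,0]],[255,[0,0,-5],[0,0,0]],[255,[0,0,-7],[0,0,0]],[255,[1,-6,-7],[0,0,0]],[255,[2.4,-15.4,-7],[0,0,0]],[255,[2.4,-15.4,-7],[0,0,0]],[255,[2.4,-15.4,-7],[0,0,0]],[255,[2.4,-15.4,-7],[0,0,0]],[255,[2.4,-15.4,-7],[0,0,0]],[255,[2.4,-15.4,-7],[0,0,0]]]}}

```text
clock: 15.35
eef_pos: [478.3, -101.2, 249.2]
tcp_rot: [3.141, 0.001, 2.749]
contact_force: [-0.2, 0.1, 0.3]
opening: -0.003
```

```bash
python3 look.py 6
```

```text
[-0.2231078   0.6193264   0.82457248] [ 478.57231475 -100.49802011  248.91114958]
```

View pics/top6c.png

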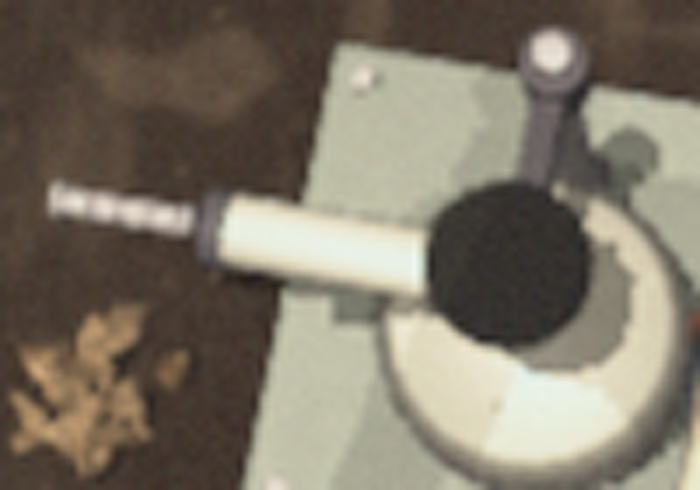

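View pics/side6.png

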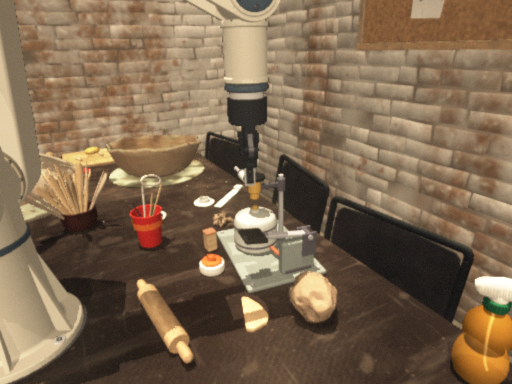

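```bash
python3 -c "
from h import *
f=lambda x,y:ray('top',150+x/7,150+y/7,182)
m=f(199,226)
print(np.linalg.norm(f(48,198)-m))
from scipy.ndimage import map_coordinates as mc
t=np.arange(0,70,2)
c=calibration('top');M=np.linalg.inv(np.array(c['cam_to_world']));F=192/np.tan(np.radians(c['vfov']/2))
tip=f(48,198);d=(tip-m)/np.linalg.norm(tip-m)
print(t-10)
for k in '0456':
    a=np.load(f'pics/top{k}.npz')['p'].astype(float).sum(-1)
    X=(m+d*(t-10)[:,None]); q=X@M[:3,:3].T+M[:3,3]; u=q[:,0]/q[:,2]*F+c['cx'];v=q[:,1]/q[:,2]*F+c['cy']
    print(k,mc(a,[v,u],order=1).astype(int))
"; python3 - <<'E'
import sys;sys.path.insert(0,'.')
import os;os.chdir('.')
from h import *
a=np.load('pics/top0.npz')['p'].astype(int);b=np.load('pics/top6.npz')['p'].astype(int)
q=np.hstack([a[130:270,150:360],b[130:270,150:360]]).astype(np.uint8)[:,:,::-1]
cv2.imwrite('pics/cmp.png',cv2.resize(q,None,fx=1.9,fy=1.9,interpolation=2))
E
```

```text
51.967104979977485
[-10  -8  -6  -4  -2   0   2   4   6   8  10  12  14  16  18  20  22  24
  26  28  30  32  34  36  38  40  42  44  46  48  50  52  54  56  58]
0 [740 726 664 515 498 567 631 553 247 245 247 247 243 241 250 244 247 253
 265 282 299 302 309 316 320 316 318 310 299 300 304 302 301 291 287]
4 [698 648 520 389 372 366 417 533 632 625 575 539 565 640 639 621 592 564
 500 366 212 217 229 236 238 239 243 218 217 223 228 231 226 225 216]
5 [698 649 517 387 374 430 538 633 623 581 552 586 625 626 569 519 586 616
 601 572 558 628 628 604 584 576 558 358 254 227 233 232 223 218 210]
6 [685 632 502 374 361 327 318 390 519 528 545 578 601 597 558 559 589 600
 582 553 540 605 609 577 537 535 626 623 599 571 542 488 289 226 210]
```

View pics/cmp.png

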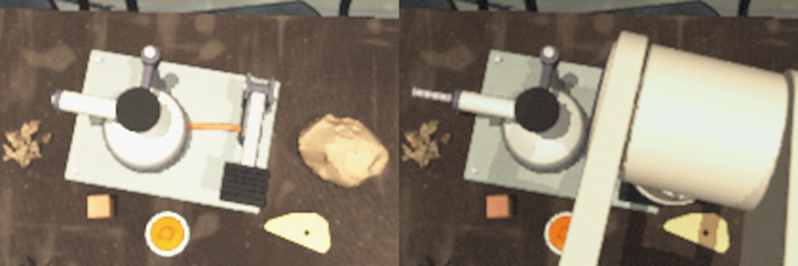

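The comparison with the start frame shows the rod tip shifted by about 48 mm (23, 39, 48 over the three presses). A new dark stretch sits right at the mouth, so the broad band is partly out. Gauge and lever are up and the visible bystanders have not moved. The robot is clear, so I'll hand in.

```bash
python3 -c "
from h import *
print(r.sign_off())"
```

```text
the job is handed in; nothing more can be done
None
```

I pressed the gauge to its seat and got a first reading of about 22 mm. I then made two full lever strokes and pressed again, which read about 39 mm (the 40 tooth). One more full stroke and a press to about 25 N brought the rod to its final reading. I handed in at about 15.5 s.

**Rod:** The last picture puts the tip about 48 mm out, which I take as the 50 tooth. My camera readings run 1 to 2 mm short. The start of the black band shows at the barrel's mouth, so the band is partly out.

**Gauge and lever:** The gauge is up in the pictures. I judged the lever up only from the side view, because the arm covered it in the top view. The highest force was about 48 N on the lever's stop during the second stroke. The gauge saw at most about 25 N.

**Surroundings:** The arm was clear of everything, with no contact force. The bystanders I could see had not moved. The clay lump was hidden from the top camera in the last frame, but in the side view it looked unmoved.

No checks failed. The hand-in gave no verdict.

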